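Take the staining rack off the keeper hook

TASK

Take the wire staining rack off its drip stand and set it down, flat and gently, in the white drain tray. First press the stand's red keeper lever until it snaps open and stays open, while the rack still hangs on its hook; do not force the rack against the hook or the closed keeper, and keep the rack upright. Leave the bottle, the dropper bottle and the blue slide box where they are.

Things in the scene. Friction and masses are not known exactly. Their poses are not given: they have to be found in the camera images.
- stand: Fixed steel drip stand (mm). Origin on the worktop under the post's front face; hook points along its -x, +y is its left. Base x -115 to 35, y +-52, 8 thick. Post x 0 to 20, 72 wide, top z 156, the red keeper on top. Hook: two 7 thick prongs at y -22 and 22, leaving the post at z 147.5, dipping to a seat (x -54 to -68, prong top z 145), ending at x -80 in upturned tips, top z 155.
- hook_seat (a point): Middle of the hook's seat, in the stand's frame (-61, 0, 145) mm: the height of the underside of the hanging rack's bail.
- keeper (a joint): Red L-shaped keeper on an upright pin at stand (10, 24) mm, z 157 to 163. 0 = closed: latch arm (85 x 8) along stand -x just over the bail, which can rise only 6 mm; thumb lever (62 long) along stand +y to the pad. Pushing the pad to stand +x turns it clockwise from above, value (rad) grows. Over-centre spring: under 0.55 it springs shut, past 0.55 it snaps to 1.25 and stays. About 4 N at the pad.
- keeper_pad (a point): Centre of the upright red thumb pad on the keeper's thumb lever, 62 mm from the keeper's pin; pad 26 wide, 34 high (z 145 to 179), 6 thick; when closed its face looks along the stand's -x. The spring strut lies behind the post, stand x 20 to 68, y 10 to 38, z 147 to 165 mm.
- rack: Loose wire staining rack with slides, 0.1 to 0.2 kg (mm). Origin: centre of underside. Basket 66 (x) x 92 (y) x 45; wire bail: uprights at x -34 and 32, top bar along x, z 100 to 106. At the start the bar lies in the hook's seat, rack x along stand +y, underside 45 over the worktop. To come off: rise 12 to 35, then go along stand -x; the basket is clear of the prongs after 70.
- rack_handle (a point): Grip point in the blue upright handle on the middle of the rack's bail. The handle is 26 (rack x) x 12 (rack y) mm and stands from 100 to 160 mm above the rack's underside; this point is 140 mm above the underside. Take it from above across its 12 mm, that is along the rack's y axis. The prongs lie 22 mm to either side of it, just below the bail.
- rack_foot (a point): Centre of the rack's underside, straight below the handle.
- tray: Fixed white drain tray, outside 90 (x) x 116 (y) x 18 high, walls and floor 4 thick, so inside 82 x 108, 14 deep. Origin: centre of its underside on the worktop. It takes the rack with the rack's y along the tray's y, either way round. It stands to the right of the stand, now nearer, now farther than the slide box.
- tray_in (a point): Centre of the tray's inner floor, 4 mm over the worktop.
- bottle: Loose amber bottle with a black cap, 60 across, 118 high, near the stand's left side, in front of the thumb pad and lower than it; bystander. Origin: centre of its underside.
- dropper: Loose small brown dropper bottle, 33 across, 96 high, close to the stand's right side; bystander. Origin: centre of its underside.
- slide_box: Loose blue slide box, 92 x 100 x 37 high, beside the tray; bystander. Origin: centre of its underside.

How it is judged:
By the outcome, as a careful person would: the job done as asked, in the order asked, and still so for the second after the job is handed in, with the robot touching nothing.
It also fails if it takes over 64 s, if anything falls off the work surface, if the arm or the gripper's body presses on something with over 40 N, if the wrist force passes 120 N, or if a joint passes its speed limit or range.

ROBOT

A 6-joint arm with a two-finger parallel gripper is mounted at the origin on a cart in front of the work surface, level with it; the furniture and walls round the work are solid. World frame = base frame: x ahead of the robot, y to its left, z up, the work surface at z = 0. Lengths are in m, angles in rad, forces in N, time in s.
With the tool pointing down it reaches from about 0.425 to 1.125 m from the base axis. Payload 14.9 kg.
Tool frame: the origin (TCP) lies on the centre line of the jaws, within the pads' length; the fingertips stand 25 mm ahead of it and the grasp point (between the pads) lies 6 mm ahead of it (ctrl.nose_length is the distance from the TCP to the fingertips, in m); z points along the fingers, y is the direction in which the jaws open and shut (so a half turn about z gives the same grasp; the last joint's range is limited). The gripper opens to 91 mm and grips with 3 to 60 N. Pads are 32 mm wide; open, the fingers measure 118 mm over their backs; the gripper's body (76 mm by 178 mm) begins 60 mm behind the grasp point.
Start: joints at [1.212, 0.379, 1.734, -0, 1.028, -0.033], TCP at [0.224, 0.663, 0.239] pointing down, gripper open.
Joint ranges: [-2.77, 2.77], [-0.74, 2.19], [0, 2.66], [-1.06, 4.2], [0.31, 2.87], [-3.08, 3.08]. Speed limits (rad/s): [1.89, 1.89, 2.39, 3.14, 3.14, 3.14].

INTERFACE

Orientations are given as a 3x3 rotation matrix whose columns are the frame's x, y, z axes.
In Python, from station import ctrl, optics, workorder gives the robot as it stands.
- The arm moves only by the tool servo_tool, never from a script. Its argument "series" is a list of rows, each an object of numbers: "fingers": the gripper's target within -1 to 1 (shut at 1, half-way at 0, fully open at -1); "dx", "dy", "dz": the shift along the world's x, y, z in cm; "rx", "ry", "rz": the turn, a rotation vector about the world's x, y, z in rad. A call has exactly 5 rows; each row is the pose to reach, as a shift and turn from the pose measured when the call began; what a row does not reach only later rows make up. A row lasts 1/12 s, in which the tool goes at most 41.7 mm and 7.16 degrees, less where a joint would pass 70% of its speed; a pose out of reach is approached as far as the arm can. A call with a gripper value outside its range is refused whole. The fingers move at their own pace and stop on an object; the grip force is fixed at half the most. Time passes only in rows, so rows that repeat a pose let the fingers close, or fill a call up. It gives the time, the measured TCP pose, the force and the opening at its end, in the units of the state.
- ctrl.state(): the state, without advancing time (a new reading comes with each control period).
- optics.read_camera(name): name is "scene" or "side" or "wrist"; returns (picture, depth): 480x640x3 uint8, red, green, blue; 480x640 float32, m along the optical axis (not along the pixel's ray), 0 where there is no reading.
- optics.camera_model(name): a dict with "mtx" (3x3 intrinsics, pixels), "extrinsics" (4x4, takes a point from camera to world coordinates). Camera axes: x right, y down, z forward; pixel columns grow to the right and rows downward; lengths in m; the calibration is good to about 2 mm. A picture is of the moment at which its call begins: read the wrist's pose just before it. camera_model takes no time and is no camera call; for the wrist camera it gives the pose at the moment of the call.
- workorder.close_job(): hands the job in, once; it reports no verdict.
Trained networks look in the newest picture that a camera, given by its name, has taken for a name from the list of things; names that differ only in an ending like _2 or _b are one class to them, and where a whole thing is asked for, a point or a joint stands for the part that bears it (a point fixed in the world has none). Each returns a list of dicts, best first, with "p" (0 to 1); they miss things now and then, are a little off and sometimes report something else, mostly with a low value. They report only what shows in the picture. A call takes as long as a camera call.
- optics.regions_of(camera, query): "region" (480x640 bool, what is visible of it) and "rect" ([centre column, centre row, width, height] in pixels, round what is visible of it).
The state is a dict: "clock": time; "q": joint angles; "joint_vel": joint speeds; "joint_torque": joint torques, N m; "ee_pos": TCP position; "orientation": TCP orientation; "contact_force": force on the tool from outside, world axes, zero at the start; "ft_torque": the same for the moment, N m; "width": opening from 0.0 (shut) to 1.0 (fully open).
Only numpy, scipy, OpenCV 4.12 (cv2) and the standard library are available. Lean on these libraries where they do the work, as an engineer would, in place of code of your own. Each camera call takes 0.05 s, during which the arm holds its last target.

## Working session

There is one attempt and no reset: what is moved stays moved. The work goes in short steps, Python scripts to look and compute and a tool call to move; the robot and the scene stay as the last step left them, time stands still between calls to the robot, and variables do not carry over. Pictures are saved under pics/ and viewed, and the job is handed in when it is done.

Besides the shell and the picture viewer there is one more tool, called after "Call:" as name(argument=value, ...), one argument or row to a line, values as JSON. servo_tool: Moves the arm, as the interface text tells. Its arguments: {"type":"object","properties":{"series":{"type":"array","items":{"type":"object","properties":{"fingers":{"type":"number"},"dx":{"type":"number"},"dy":{"type":"number"},"dz":{"type":"number"},"rx":{"type":"number"},"ry":{"type":"number"},"rz":{"type":"number"}}}}},"required":["series"]}

```bash
ls; mkdir -p pics
cat > h.py <<'E'
import numpy as np, cv2
from station import ctrl, optics, workorder
def cloud(name, d):
    m=optics.camera_model(name); K=np.array(m["mtx"]); T=np.array(m["extrinsics"])
    v,u=np.mgrid[0:480,0:640]
    P=np.stack([(u-K[0,2])/K[0,0]*d,(v-K[1,2])/K[1,1]*d,d],-1)
    return P@T[:3,:3].T+T[:3,3]
def save(n,im): cv2.imwrite("pics/"+n+".png",im[:,:,::-1])
E
python3 - <<'E'
from h import *
np.set_printoptions(precision=3,suppress=True)
s=ctrl.state(); print(s["clock"],s["ee_pos"],s["orientation"],s["width"])
for c in ["scene","side","wrist"]:
    p,d=optics.read_camera(c); save(c+"0",p); W=cloud(c,d); np.save(c+"0.npy",W)
    print(c,np.array(optics.camera_model(c)["extrinsics"]))
    if c=="wrist": continue
    for q in ["stand","keeper","keeper_pad","rack","rack_handle","tray","bottle","dropper","slide_box"]:
        for r in optics.regions_of(c,q)[:2]:
            m=r["region"]&(d>0)
            w=W[m]
            if len(w): print(c,q,round(r["p"],2),np.round(r["rect"]),np.median(w,0),np.percentile(w,3,0),np.percentile(w,97,0),len(w))
print(ctrl.state()["clock"])
E
```

```text
pics
0.0 [0.224 0.663 0.238] [[-0.947  0.32  -0.   ]
 [ 0.32   0.947 -0.001]
 [ 0.    -0.001 -1.   ]] 1.0028314372188074
scene [[ 0.717 -0.455  0.528 -0.071]
 [-0.697 -0.476  0.537 -0.734]
 [ 0.007 -0.753 -0.658  0.894]
 [ 0.     0.     0.     1.   ]]
scene stand 0.96 [280. 210.  63.  92.] [0.611 0.074 0.057] [0.506 0.036 0.005] [0.667 0.154 0.164] 1885
scene keeper 0.79 [273. 181.  34.  29.] [0.633 0.122 0.163] [0.553 0.097 0.12 ] [0.675 0.205 0.178] 193
scene keeper 0.53 [376. 366.  70.  66.] [ 0.455 -0.37   0.005] [ 0.402 -0.428  0.001] [ 0.504 -0.31   0.019] 2370
scene keeper_pad 0.64 [275. 178.  31.  27.] [0.636 0.142 0.163] [0.595 0.098 0.001] [0.774 0.311 0.178] 188
scene rack 0.76 [270. 211.  44.  67.] [0.554 0.097 0.066] [ 0.51   0.057 -0.   ] [0.632 0.189 0.203] 948
scene rack_handle 0.72 [269. 212.  39.  62.] [0.553 0.095 0.066] [ 0.511  0.058 -0.   ] [0.624 0.18  0.203] 872
scene rack_handle 0.51 [274. 178.  30.  27.] [0.631 0.119 0.163] [0.587 0.097 0.012] [0.751 0.302 0.176] 160
scene tray 0.97 [375. 366.  64.  63.] [ 0.454 -0.37   0.005] [ 0.403 -0.428  0.001] [ 0.502 
[... 1076 characters left out ...]
 [0.541 0.025 0.086] 416
side tray 0.77 [337. 387.  60.  63.] [ 0.456 -0.37   0.006] [ 0.406 -0.43   0.003] [ 0.502 -0.31   0.02 ] 3212
side bottle 0.95 [283. 203.  23.  56.] [0.55  0.184 0.081] [0.52  0.113 0.015] [0.579 0.214 0.121] 817
side bottle 0.61 [298. 198.  51.  71.] [0.559 0.114 0.065] [ 0.512  0.057 -0.001] [0.654 0.265 0.199] 1273
side dropper 0.66 [295. 245.  12.  41.] [0.526 0.011 0.043] [0.514 0.004 0.008] [0.54  0.023 0.086] 367
side slide_box 0.9 [308. 330.  71.  60.] [ 0.462 -0.237  0.037] [ 0.42  -0.274  0.002] [ 0.514 -0.172  0.04 ] 2654
wrist [[ 0.32   0.914  0.248  0.153]
 [ 0.947 -0.309 -0.085  0.687]
 [-0.001  0.262 -0.965  0.384]
 [ 0.     0.     0.     1.   ]]
1.05
```

View images.

Run:
```python
import cv2
a=cv2.imread("pics/scene0.png");b=cv2.imread("pics/side0.png")
a=cv2.resize(a[150:300,200:350],(400,400),interpolation=2);b=cv2.resize(b[130:280,240:390],(400,400),interpolation=2)
cv2.imwrite("pics/crop0.png",cv2.hconcat([a,b]))
```

```text
(no output)
```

View pics/scene0.png

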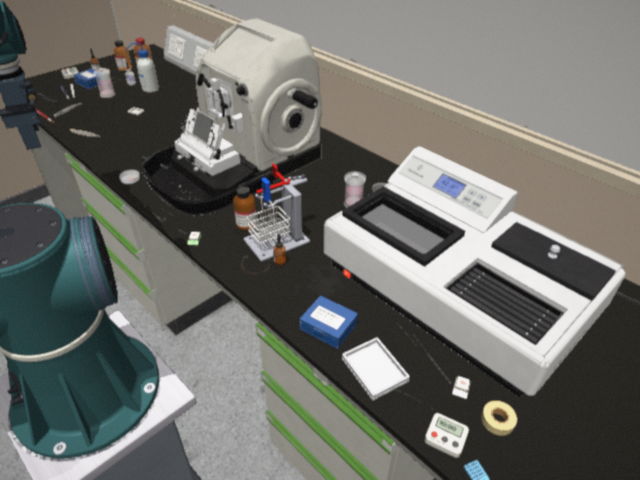

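View pics/crop0.png

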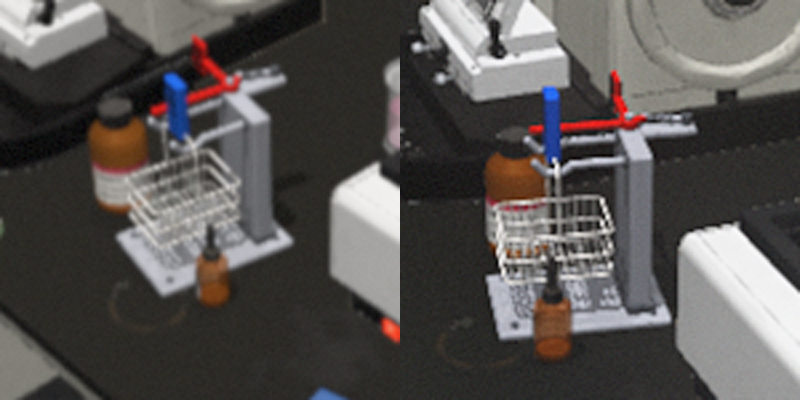

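View pics/wrist0.png

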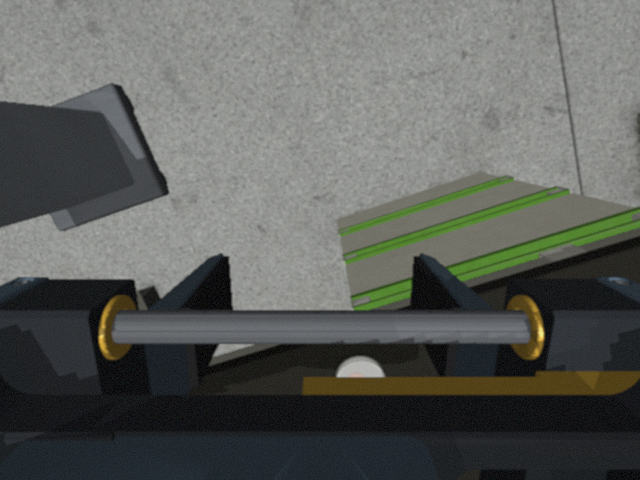

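Run:
```python
from h import *
np.set_printoptions(precision=4,suppress=True)
def show(n,w):
    print(n,len(w), np.median(w,0),np.percentile(w,2,0),np.percentile(w,98,0))
allm={}
for c in ["scene","side"]:
    im=cv2.imread(f"pics/{c}0.png"); W=np.load(c+"0.npy"); hsv=cv2.cvtColor(im,cv2.COLOR_BGR2HSV).astype(int)
    H,S,V=[hsv[...,i] for i in range(3)]
    box=(W[...,0]>.45)&(W[...,0]<.72)&(W[...,1]>-.03)&(W[...,1]<.24)
    red=box&((H<6)|(H>174))&(S>180)&(V>120)&(W[...,2]>.14)&(W[...,2]<.185)
    blue=box&(H>100)&(H<128)&(S>150)&(W[...,2]>.14)
    base=box&(abs(W[...,2]-.008)<.005)&(V>110)&(S<70)
    for n,m in [("red",red),("blue",blue)]: show(c+n,W[m])
    # red arm line: 
    print("red pts"); print(W[red][::5])
    pt=W[base][:,:2].astype(np.float32); r=cv2.minAreaRect(pt*1000); print("base",len(pt),r, cv2.boxPoints(r))
    t=box&(abs(W[...,2]-.156)<.004)&(S<70); show("posttop",W[t])
    bx=(W[...,0]>.38)&(W[...,0]<.53)&(W[...,1]>-.45)&(W[...,1]<-.29)
    tr=bx&(V>150)&(S<60)&(W[...,2]>.012)&(W[...,2]<.024); r=cv2.minAreaRect((W[tr][:,:2]*1000).astype(np.float32)); print("tray rim",tr.sum(),r)
    bx=(W[...,0]>.38)&(W[...,0]<.56)&(W[...,1]>-.3)&(W[...,1]<-.15)&(W[...,2]>.03);r=cv2.minAreaRect((W[bx][:,:2]*1000).astype(np.float32)); print("box",r)
```

```text
scenered 124 [0.6231 0.1183 0.1631] [0.549  0.0958 0.1579] [0.6416 0.1645 0.1797]
sceneblue 155 [0.5527 0.0872 0.1835] [0.5482 0.0804 0.1515] [0.5615 0.106  0.206 ]
red pts
[[0.6413 0.1675 0.1796]
 [0.6412 0.1637 0.1753]
 [0.6373 0.1507 0.1798]
 [0.6388 0.1535 0.1655]
 [0.6419 0.1492 0.1631]
 [0.6406 0.1437 0.1632]
 [0.6396 0.1386 0.1629]
 [0.6386 0.1375 0.1607]
 [0.6364 0.1309 0.1618]
 [0.6346 0.1248 0.1624]
 [0.6326 0.1185 0.1632]
 [0.6353 0.102  0.1638]
 [0.6183 0.1059 0.1636]
 [0.6293 0.0952 0.1637]
 [0.6172 0.1089 0.1596]
 [0.6224 0.095  0.164 ]
 [0.6032 0.108  0.1635]
 [0.6145 0.1017 0.1613]
 [0.5981 0.11   0.1618]
 [0.6083 0.1024 0.1608]
 [0.5956 0.1071 0.1613]
 [0.5904 0.1089 0.1599]
 [0.5486 0.1212 0.1645]
 [0.5493 0.1225 0.1604]
 [0.5474 0.1202 0.1595]]
base 799 ((584.4544677734375, 132.74893188476562), (195.1492462158203, 151.03492736816406), 77.81890106201172) [[490.0488  53.3055]
 [637.6832  21.4368]
 [678.8602 212.1924]
 [531.2257 244.0611]]
posttop 217 [0.6253 0.0862 0.1552] [0.5372 0.0461 0.1524] [0.6795 0.117  0.1592]
tray rim 489 ((453.4975891113281, -368.4143371582
[... 787 characters left out ...]
172 0.1654]
 [0.5733 0.1113 0.1638]
 [0.5837 0.1071 0.1638]
 [0.5975 0.1119 0.1594]
 [0.6073 0.1061 0.1601]
 [0.6255 0.0968 0.161 ]
 [0.5547 0.1194 0.1611]
 [0.5777 0.1104 0.161 ]
 [0.5512 0.1164 0.1605]]
base 854 ((580.4258422851562, 115.06845092773438), (162.7742156982422, 148.9366455078125), 79.65648651123047) [[492.5547  48.3747]
 [639.071   21.6332]
 [668.297  181.7622]
 [521.7807 208.5037]]
posttop 258 [0.628  0.0875 0.1557] [0.5406 0.0456 0.1521] [0.6825 0.1207 0.159 ]
tray rim 673 ((455.3057861328125, -369.2065124511719), (119.6354751586914, 90.53608703613281), 75.70213317871094)
box ((466.1263427734375, -218.9474639892578), (89.93365478515625, 104.9595947265625), 14.094625473022461)
```

Run:
```python
from h import *
W=np.concatenate([np.load(c+"0.npy").reshape(-1,3) for c in ["scene","side"]])
for z0 in (.1,.2,.3,.4):
    print("z>",z0)
    for y0 in np.arange(-.5,.9,.1):
        m=(W[:,2]>z0)&(W[:,1]>y0)&(W[:,1]<y0+.1)&(W[:,0]>.3)&(W[:,0]<1.0)
        if m.sum()>3: print("  y %.1f minx %.3f n %d"%(y0,np.percentile(W[m][:,0],1),m.sum()))
```

```text
z> 0.1
  y -0.5 minx 0.597 n 15490
  y -0.4 minx 0.598 n 15822
  y -0.3 minx 0.598 n 11508
  y -0.2 minx 0.598 n 10507
  y -0.1 minx 0.599 n 3380
  y -0.0 minx 0.538 n 1763
  y 0.1 minx 0.545 n 993
  y 0.2 minx 0.568 n 8549
  y 0.3 minx 0.585 n 13035
  y 0.4 minx 0.574 n 6936
  y 0.5 minx 0.576 n 3822
  y 0.6 minx 0.704 n 96
z> 0.2
  y -0.4 minx 0.912 n 818
  y -0.3 minx 0.911 n 1120
  y -0.2 minx 0.912 n 955
  y -0.1 minx 0.914 n 294
  y -0.0 minx 0.549 n 56
  y 0.1 minx 0.554 n 92
  y 0.2 minx 0.711 n 4683
  y 0.3 minx 0.683 n 9574
  y 0.4 minx 0.631 n 4964
  y 0.5 minx 0.636 n 2660
  y 0.6 minx 0.703 n 52
z> 0.3
  y 0.2 minx 0.766 n 417
  y 0.3 minx 0.689 n 7043
  y 0.4 minx 0.690 n 2719
  y 0.5 minx 0.676 n 1956
z> 0.4
  y 0.3 minx 0.824 n 433
  y 0.4 minx 0.838 n 596
  y 0.5 minx 0.830 n 298
```

Call:
servo_tool(
  series=[
    {"dz": 4,"dx": 1,"dy": -1,"fingers": 1},
    {"dz": 8,"dx": 3,"dy": -4,"rz": -0.12,"fingers": 1},
    {"dz": 11,"dx": 5,"dy": -7,"rz": -0.24,"fingers": 1},
    {"dz": 13,"dx": 7,"dy": -10,"rz": -0.36,"fingers": 1},
    {"dz": 14,"dx": 9,"dy": -13,"rz": -0.48,"fingers": 1},
  ],
)

```text
invalid input
```

Call:
servo_tool(
  series=[
    {"dx": 1,"dy": -1,"dz": 4,"rx": 0,"ry": 0,"rz": 0,"fingers": 1},
    {"dx": 3,"dy": -4,"dz": 8,"rx": 0,"ry": 0,"rz": -0.12,"fingers": 1},
    {"dx": 5,"dy": -7,"dz": 11,"rx": 0,"ry": 0,"rz": -0.24,"fingers": 1},
    {"dx": 7,"dy": -10,"dz": 13,"rx": 0,"ry": 0,"rz": -0.36,"fingers": 1},
    {"dx": 9,"dy": -13,"dz": 14,"rx": 0,"ry": 0,"rz": -0.48,"fingers": 1},
  ],
)

```text
clock: 1.47
ee_pos: [0.3081, 0.5425, 0.3772]
orientation: [[-0.689, 0.725, 0.001], [0.725, 0.689, 0.002], [0.001, 0.003, -1.0]]
contact_force: [0.4, 1.0, -0.0]
width: 0.665
```

Call:
servo_tool(
  series=[
    {"dx": 2.0,"dy": -3.5,"dz": 0,"rx": 0,"ry": 0,"rz": -0.12,"fingers": 1},
    {"dx": 4,"dy": -7,"dz": 0,"rx": 0,"ry": 0,"rz": -0.24,"fingers": 1},
    {"dx": 6,"dy": -10.5,"dz": 0,"rx": 0,"ry": 0,"rz": -0.36,"fingers": 1},
    {"dx": 8,"dy": -14,"dz": 0,"rx": 0,"ry": 0,"rz": -0.48,"fingers": 1},
    {"dx": 10,"dy": -17.5,"dz": 0,"rx": 0,"ry": 0,"rz": -0.6,"fingers": 1},
  ],
)

```text
clock: 1.88
ee_pos: [0.4086, 0.3657, 0.3775]
orientation: [[-0.154, 0.988, 0.003], [0.988, 0.154, 0.002], [0.001, 0.003, -1.0]]
contact_force: [1.0, -0.3, 0.4]
width: 0.303
```

Call:
servo_tool(
  series=[
    {"dx": 2.5,"dy": -3.3,"dz": 0,"rx": 0,"ry": 0,"rz": -0.1,"fingers": 1},
    {"dx": 5,"dy": -6.6,"dz": 0,"rx": 0,"ry": 0,"rz": -0.2,"fingers": 1},
    {"dx": 7.5,"dy": -10,"dz": 0,"rx": 0,"ry": 0,"rz": -0.3,"fingers": 1},
    {"dx": 10,"dy": -13.5,"dz": 0,"rx": 0,"ry": 0,"rz": -0.37,"fingers": 1},
    {"dx": 12.5,"dy": -17,"dz": 0,"rx": 0,"ry": 0,"rz": -0.37,"fingers": 1},
  ],
)

```text
clock: 2.3
ee_pos: [0.5319, 0.1973, 0.3778]
orientation: [[0.219, 0.976, 0.004], [0.976, -0.219, 0.001], [0.001, 0.004, -1.0]]
contact_force: [0.2, 1.5, -0.5]
width: 0.002
```

Call:
servo_tool(
  series=[
    {"dx": 2.5,"dy": -3.3,"dz": 0,"rx": 0,"ry": 0,"rz": 0,"fingers": 1},
    {"dx": 4,"dy": -6,"dz": 0,"rx": 0,"ry": 0,"rz": 0,"fingers": 1},
    {"dx": 4,"dy": -6,"dz": 0,"rx": 0,"ry": 0,"rz": 0,"fingers": 1},
    {"dx": 4,"dy": -6,"dz": 0,"rx": 0,"ry": 0,"rz": 0,"fingers": 1},
    {"dx": 4,"dy": -6,"dz": 0,"rx": 0,"ry": 0,"rz": 0,"fingers": 1},
  ],
)

```text
clock: 2.72
ee_pos: [0.5716, 0.1375, 0.3777]
orientation: [[0.219, 0.976, 0.004], [0.976, -0.219, 0.001], [0.001, 0.003, -1.0]]
contact_force: [-0.0, 0.6, 0.1]
width: 0.001
```

Run:
```python
from h import *
np.set_printoptions(precision=4,suppress=True)
print(ctrl.state()["ee_pos"],ctrl.state()["orientation"],ctrl.state()["q"])
m=optics.camera_model("wrist");p,d=optics.read_camera("wrist"); save("wrist1",p); np.save("wrist1.npy",cloud("wrist",d)); print(np.array(m["extrinsics"]))
```

```text
[0.5716 0.1375 0.3777] [[ 0.2191  0.9757  0.0037]
 [ 0.9757 -0.2191  0.0007]
 [ 0.0015  0.0034 -1.    ]] [ 0.1965  0.0611  1.8605 -0.      1.2162  0.4174]
[[ 0.9757 -0.2121 -0.0545  0.5865]
 [-0.219  -0.9414 -0.2566  0.2095]
 [ 0.0031  0.2623 -0.965   0.5232]
 [ 0.      0.      0.      1.    ]]
```

View pics/wrist1.png

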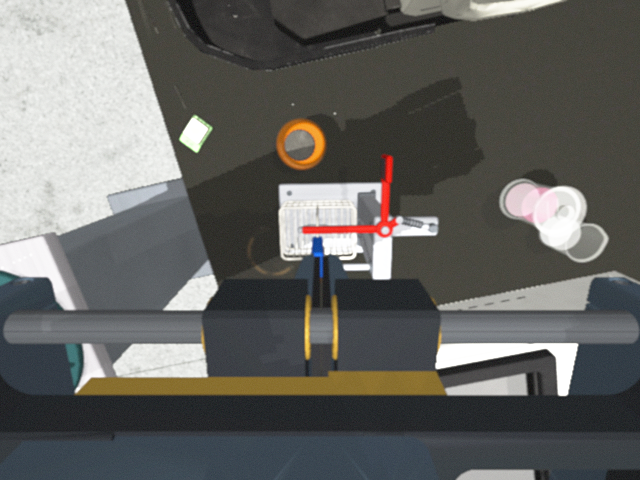

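Run:
```python
from h import *
np.set_printoptions(precision=4,suppress=True)
W=np.load("wrist1.npy"); im=cv2.imread("pics/wrist1.png"); hsv=cv2.cvtColor(im,cv2.COLOR_BGR2HSV).astype(int)
H,S,V=[hsv[...,i] for i in range(3)]
red=((H<6)|(H>174))&(S>180)&(V>120)&(W[...,2]>.13)&(W[...,2]<.19)
v,u=np.mgrid[0:480,0:640]
red&=(u>290)&(u<420)&(v>140)&(v<250)
arm=red&(u<372); th=red&(v<215)&(v>186); pad=red&(v<184)
def line(m):
    w=W[m]; c=w.mean(0); uu,s,vt=np.linalg.svd((w-c)[:,:2],full_matrices=False); d=vt[0]; return c,np.degrees(np.arctan2(d[1],d[0]))
for n,m in [("arm",arm),("thumb",th),("pad",pad)]: print(n,m.sum(),*line(m),W[m].min(0),W[m].max(0))
blue=(H>100)&(H<128)&(S>150)&(W[...,2]>.14)&(v<270)&(W[...,2]<.22); w=W[blue]
print("blue",len(w),w.mean(0)); t=w[w[:,2]>.198]; print(len(t),t.mean(0) if len(t) else 0,t.min(0),t.max(0))
base=(abs(W[...,2]-.008)<.006)&(S<60)&(V>130)&(u>270)&(u<395)&(v>180)&(v<262)
r=cv2.minAreaRect((W[base][:,:2]*1000).astype(np.float32)); print(r)
print(cv2.boxPoints(r))
post=(abs(W[...,2]-.156)<.006)&(S<60)&(u>355)&(u<400)&(v>180)&(v<285); r=cv2.minAreaRect((W[post][:,:2]*1000).astype(np.float32)); print("post",post.sum(),r)
```

```text
arm 410 [0.5842 0.1148 0.1626] 168.20008565975223 [0.5485 0.1044 0.1597] [0.618  0.1244 0.1653]
thumb 191 [0.6362 0.1329 0.1624] -102.91489396869868 [0.6301 0.114  0.1377] [0.6421 0.1473 0.1643]
pad 209 [0.6419 0.1652 0.1761] -102.58924729337049 [0.6361 0.1507 0.1566] [0.6468 0.1782 0.1807]
blue 190 [0.561  0.1064 0.1877]
75 [0.5614 0.1035 0.2029] [0.557  0.0915 0.1985] [0.5651 0.109  0.2054]
((574.4158935546875, 91.50221252441406), (104.26130676269531, 145.962890625), 77.94648742675781)
[[492.1573  55.7612]
 [634.9022  25.2805]
 [656.6746 127.2432]
 [513.9296 157.7239]]
post 1037 ((627.7607421875, 98.35523986816406), (102.910888671875, 37.798221588134766), 68.03083038330078)
```

Run:
```python
from h import *
W=np.concatenate([np.load(c+"0.npy").reshape(-1,3) for c in ["scene","side"]])
for z0 in (.2,.22,.25,.28):
    for y0 in np.arange(.12,.34,.02):
        m=(W[:,2]>z0)&(W[:,1]>y0)&(W[:,1]<y0+.02)&(W[:,0]>.58)&(W[:,0]<1.0)
        if m.sum()>3: print(z0,"  y %.2f minx %.3f n %d"%(y0,np.percentile(W[m][:,0],2),m.sum()))
```

```text
0.2   y 0.18 minx 0.807 n 76
0.2   y 0.20 minx 0.804 n 228
0.2   y 0.22 minx 0.803 n 124
0.2   y 0.24 minx 0.803 n 113
0.2   y 0.26 minx 0.798 n 188
0.2   y 0.28 minx 0.713 n 4030
0.2   y 0.30 minx 0.708 n 1604
0.2   y 0.32 minx 0.702 n 4252
0.2   y 0.34 minx 0.687 n 2263
0.22   y 0.18 minx 0.807 n 76
0.22   y 0.20 minx 0.804 n 228
0.22   y 0.22 minx 0.803 n 124
0.22   y 0.24 minx 0.803 n 113
0.22   y 0.26 minx 0.801 n 114
0.22   y 0.28 minx 0.717 n 3157
0.22   y 0.30 minx 0.711 n 1495
0.22   y 0.32 minx 0.703 n 4168
0.22   y 0.34 minx 0.687 n 2213
0.25   y 0.18 minx 0.807 n 76
0.25   y 0.20 minx 0.804 n 228
0.25   y 0.22 minx 0.803 n 124
0.25   y 0.24 minx 0.803 n 113
0.25   y 0.26 minx 0.806 n 83
0.25   y 0.28 minx 0.727 n 1956
0.25   y 0.30 minx 0.721 n 1257
0.25   y 0.32 minx 0.704 n 4008
0.25   y 0.34 minx 0.687 n 2140
0.28   y 0.18 minx 0.806 n 49
0.28   y 0.20 minx 0.804 n 154
0.28   y 0.22 minx 0.803 n 102
0.28   y 0.24 minx 0.803 n 95
0.28   y 0.26 minx 0.805 n 69
0.28   y 0.28 minx 0.746 n 1036
0.28   y 0.30 minx 0.741 n 970
0.28   y 0.32 minx 0.710 n 3680
0.28   y 0.34 minx 0.686 n 2061
```

Call:
servo_tool(
  series=[
    {"dx": 1.6,"dy": 1.8,"dz": -3,"rx": 0,"ry": 0,"rz": 0,"fingers": 1},
    {"dx": 3.2,"dy": 3.6,"dz": -6,"rx": 0,"ry": 0,"rz": 0,"fingers": 1},
    {"dx": 3.2,"dy": 3.6,"dz": -9.5,"rx": 0,"ry": 0,"rz": 0,"fingers": 1},
    {"dx": 3.2,"dy": 3.6,"dz": -13,"rx": 0,"ry": 0,"rz": 0,"fingers": 1},
    {"dx": 3.2,"dy": 3.6,"dz": -13,"rx": 0,"ry": 0,"rz": 0,"fingers": 1},
  ],
)

```text
clock: 3.18
ee_pos: [0.5997, 0.1748, 0.2414]
orientation: [[0.216, 0.976, -0.005], [0.976, -0.216, -0.001], [-0.002, -0.005, -1.0]]
contact_force: [-1.4, -0.6, -2.6]
width: 0.006
```

Run:
```python
from h import *
print(ctrl.state()["ee_pos"])
p,d=optics.read_camera("wrist"); save("wrist2",p); np.save("wrist2.npy",cloud("wrist",d))
p,d=optics.read_camera("scene"); cv2.imwrite("pics/s2.png",cv2.resize(p[120:280,180:380,::-1],(800,640))[:600])
```

```text
[0.59965624 0.17477204 0.24135307]
```

View pics/wrist2.png

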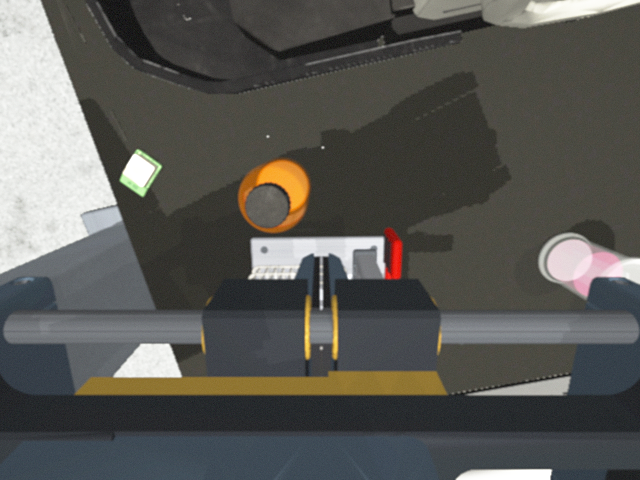

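View pics/s2.png

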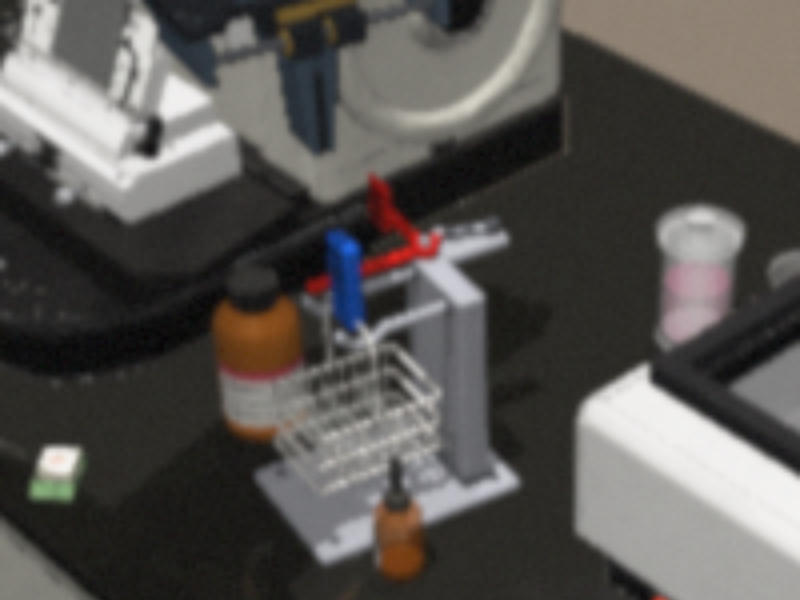

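Call:
servo_tool(
  series=[
    {"dx": 0.3,"dy": 0,"dz": -2,"rx": 0,"ry": 0,"rz": 0,"fingers": 1},
    {"dx": 0.3,"dy": 0,"dz": -4,"rx": 0,"ry": 0,"rz": 0,"fingers": 1},
    {"dx": 0.3,"dy": 0,"dz": -5.5,"rx": 0,"ry": 0,"rz": 0,"fingers": 1},
    {"dx": 0.3,"dy": 0,"dz": -6.6,"rx": 0,"ry": 0,"rz": 0,"fingers": 1},
    {"dx": 0.3,"dy": 0,"dz": -6.6,"rx": 0,"ry": 0,"rz": 0,"fingers": 1},
  ],
)

```text
clock: 3.7
ee_pos: [0.6057, 0.1752, 0.1823]
orientation: [[0.217, 0.976, 0.002], [0.976, -0.217, 0.0], [0.001, 0.002, -1.0]]
contact_force: [-0.2, -0.4, -0.5]
width: 0.005
```

Call:
servo_tool(
  series=[
    {"dx": 0.8,"dy": -0.2,"dz": -0.5,"rx": 0,"ry": 0,"rz": 0,"fingers": 1},
    {"dx": 1.6,"dy": -0.35,"dz": -0.7,"rx": 0,"ry": 0,"rz": 0,"fingers": 1},
    {"dx": 2.2,"dy": -0.5,"dz": -0.7,"rx": 0,"ry": 0,"rz": 0,"fingers": 1},
    {"dx": 2.6,"dy": -0.6,"dz": -0.7,"rx": 0,"ry": 0,"rz": 0,"fingers": 1},
    {"dx": 3.0,"dy": -0.7,"dz": -0.7,"rx": 0,"ry": 0,"rz": 0,"fingers": 1},
  ],
)

```text
clock: 4.12
ee_pos: [0.6363, 0.1682, 0.1758]
orientation: [[0.217, 0.976, 0.002], [0.976, -0.217, 0.001], [0.001, 0.002, -1.0]]
contact_force: [-5.3, 3.3, 3.7]
width: 0.007
```

Call:
servo_tool(
  series=[
    {"dx": 0.5,"dy": -0.25,"dz": 0,"rx": 0,"ry": 0,"rz": 0,"fingers": 1},
    {"dx": 1.0,"dy": -0.6,"dz": 0,"rx": 0,"ry": 0,"rz": 0,"fingers": 1},
    {"dx": 1.5,"dy": -0.9,"dz": 0,"rx": 0,"ry": 0,"rz": 0,"fingers": 1},
    {"dx": 2.0,"dy": -1.3,"dz": 0,"rx": 0,"ry": 0,"rz": 0,"fingers": 1},
    {"dx": 2.4,"dy": -1.6,"dz": 0,"rx": 0,"ry": 0,"rz": 0,"fingers": 1},
  ],
)

```text
clock: 4.53
ee_pos: [0.6611, 0.1518, 0.1762]
orientation: [[0.217, 0.976, 0.003], [0.976, -0.217, 0.001], [0.001, 0.002, -1.0]]
contact_force: [0.1, -0.7, -0.4]
width: 0.003
```

Run:
```python
from h import *
s=ctrl.state();print(s["ee_pos"],s["contact_force"])
p,d=optics.read_camera("scene"); cv2.imwrite("pics/s3.png",cv2.resize(p[120:280,180:380,::-1],(800,640))[:600])
```

```text
[0.66112081 0.15184264 0.17620725] [ 0.10335372 -0.65528778 -0.40221153]
```

View pics/s3.png

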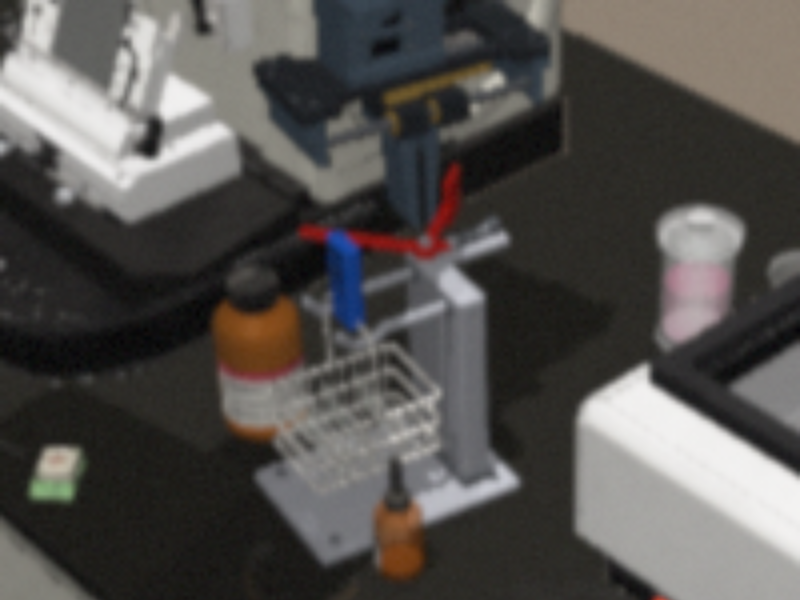

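Call:
servo_tool(
  series=[
    {"dx": 0,"dy": 0,"dz": 0,"rx": 0,"ry": 0,"rz": 0,"fingers": 1},
    {"dx": 0,"dy": 0,"dz": 0,"rx": 0,"ry": 0,"rz": 0,"fingers": 1},
    {"dx": 0,"dy": 0,"dz": 0,"rx": 0,"ry": 0,"rz": 0,"fingers": 1},
    {"dx": 0,"dy": 0,"dz": 0,"rx": 0,"ry": 0,"rz": 0,"fingers": 1},
    {"dx": 0,"dy": 0,"dz": 0,"rx": 0,"ry": 0,"rz": 0,"fingers": 1},
  ],
)

```text
clock: 5.0
ee_pos: [0.6615, 0.1515, 0.1762]
orientation: [[0.217, 0.976, 0.003], [0.976, -0.217, 0.001], [0.001, 0.003, -1.0]]
contact_force: [0.0, 0.5, 0.4]
width: 0.005
```

Run:
```python
from h import *
s=ctrl.state();print(s["ee_pos"],s["contact_force"])
p,d=optics.read_camera("scene"); cv2.imwrite("pics/s4.png",cv2.resize(p[120:280,180:380,::-1],(800,640))[:600])
```

```text
[0.66145261 0.15146423 0.17621081] [0.04895585 0.48963593 0.38640934]
```

View pics/s4.png

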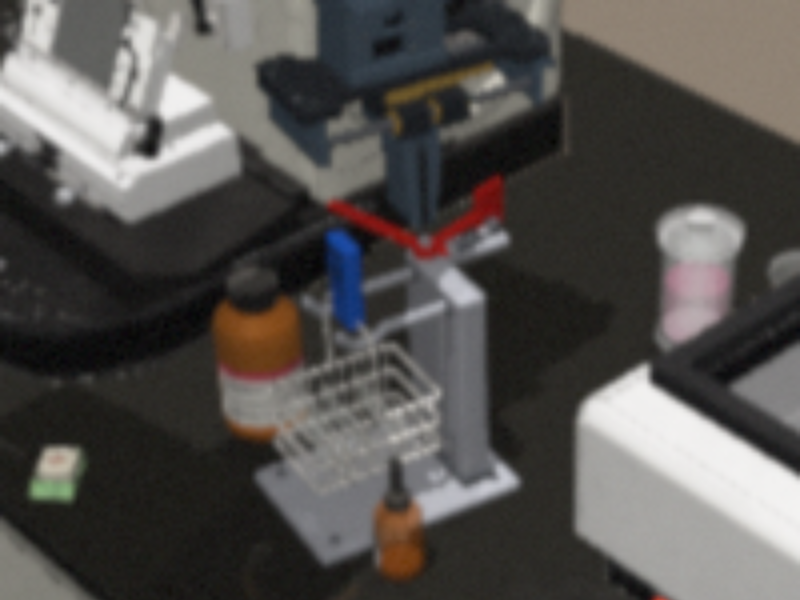

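Call:
servo_tool(
  series=[
    {"dx": 0,"dy": 0,"dz": 3,"rx": 0,"ry": 0,"rz": 0,"fingers": 1},
    {"dx": 0,"dy": 0,"dz": 7,"rx": 0,"ry": 0,"rz": 0,"fingers": 1},
    {"dx": -3,"dy": 0.7,"dz": 11,"rx": 0,"ry": 0,"rz": 0,"fingers": 1},
    {"dx": -6,"dy": 1.5,"dz": 15,"rx": 0,"ry": 0,"rz": 0,"fingers": 1},
    {"dx": -9,"dy": 2.3,"dz": 17,"rx": 0,"ry": 0,"rz": 0,"fingers": 1},
  ],
)

```text
clock: 5.47
ee_pos: [0.5807, 0.172, 0.3409]
orientation: [[0.218, 0.976, 0.005], [0.976, -0.218, 0.001], [0.002, 0.004, -1.0]]
contact_force: [0.4, 0.9, 1.5]
width: 0.003
```

Call:
servo_tool(
  series=[
    {"dx": 0,"dy": 0,"dz": 0,"rx": 0,"ry": 0,"rz": 0,"fingers": 0},
    {"dx": 0,"dy": 0,"dz": 0,"rx": 0,"ry": 0,"rz": 0,"fingers": 0},
    {"dx": 0,"dy": 0,"dz": 0,"rx": 0,"ry": 0,"rz": 0,"fingers": 0},
    {"dx": 0,"dy": 0,"dz": 0,"rx": 0,"ry": 0,"rz": 0,"fingers": 0},
    {"dx": 0,"dy": 0,"dz": 0,"rx": 0,"ry": 0,"rz": 0,"fingers": 0},
  ],
)

```text
clock: 5.88
ee_pos: [0.5809, 0.1717, 0.3393]
orientation: [[0.218, 0.976, 0.003], [0.976, -0.218, 0.0], [0.001, 0.002, -1.0]]
contact_force: [0.2, 0.5, -0.2]
width: 0.34
```

```bash
cat > meas.py <<'E'
from h import *
import sys
np.set_printoptions(precision=4,suppress=True)
s=ctrl.state(); print(s["clock"],s["ee_pos"],s["width"])
p,d=optics.read_camera("wrist"); save(sys.argv[1],p); W=cloud("wrist",d); np.save(sys.argv[1]+".npy",W)
hsv=cv2.cvtColor(p,cv2.COLOR_RGB2HSV).astype(int); H,S,V=[hsv[...,i] for i in range(3)]
blue=(H>100)&(H<128)&(S>150)&(W[...,2]>.14)&(W[...,2]<.23)&(abs(W[...,0]-.56)<.06)&(abs(W[...,1]-.1)<.06)
top=blue&(W[...,2]>.2)
print(blue.sum(),top.sum())
if top.sum()>5:
    v,u=np.where(top); print("uv",u.min(),u.max(),v.min(),v.max())
    w=W[top]; r=cv2.minAreaRect((w[:,:2]*1000).astype(np.float32)); print(w.mean(0),r)
    w2=w.mean(0); 
a=np.radians(-12.5); R=np.array([[np.cos(a),np.sin(a)],[-np.sin(a),np.cos(a)]])
ww=W[top][:,:2]@R.T-[.582,.2143]; print("stand coords",ww.mean(0),ww.min(0),ww.max(0))
E
python3 meas.py wrist5
```

```text
5.8833 [0.5809 0.1717 0.3393] 0.3399644088137197
300 69
uv 309 321 304 309
[0.5605 0.1066 0.203 ] ((560.6253662109375, 106.41116333007812), (4.155630588531494, 10.302858352661133), 75.58970642089844)
stand coords [-0.0579  0.0111] [-0.0629  0.0087] [-0.0526  0.013 ]
```

View pics/wrist5.png

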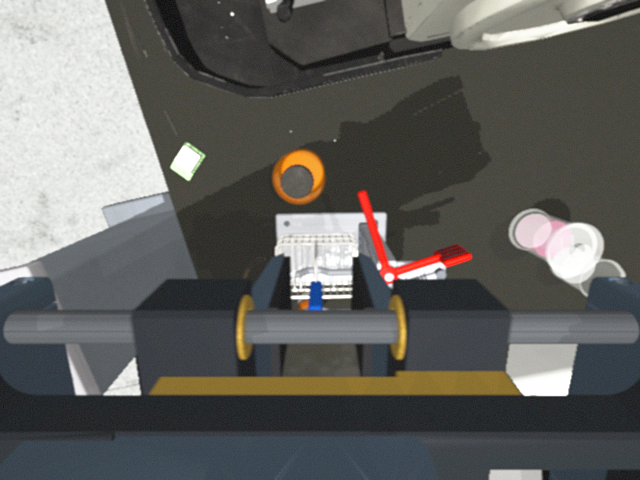

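Call:
servo_tool(
  series=[
    {"dx": -1,"dy": -3.5,"dz": 0,"rx": 0,"ry": 0,"rz": 0,"fingers": 0},
    {"dx": -2,"dy": -7,"dz": 0,"rx": 0,"ry": 0,"rz": 0,"fingers": 0},
    {"dx": -3,"dy": -10.5,"dz": 0,"rx": 0,"ry": 0,"rz": 0,"fingers": 0},
    {"dx": -3.4,"dy": -12.5,"dz": 0,"rx": 0,"ry": 0,"rz": 0,"fingers": 0},
    {"dx": -3.4,"dy": -12.5,"dz": 0,"rx": 0,"ry": 0,"rz": 0,"fingers": 0},
  ],
)

```text
clock: 6.35
ee_pos: [0.5462, 0.0436, 0.3386]
orientation: [[0.221, 0.975, 0.001], [0.975, -0.221, -0.0], [0.0, 0.001, -1.0]]
contact_force: [-0.4, 0.2, 0.3]
width: 0.499
```

```bash
python3 meas.py wrist6
```

```text
6.35 [0.5462 0.0436 0.3386] 0.4991443158160377
453 451
uv 315 329 145 178
[0.5591 0.0976 0.2039] ((558.8890991210938, 97.39921569824219), (24.715038299560547, 10.688740730285645), 77.849365234375)
stand coords [-0.0573  0.002 ] [-0.0628 -0.0106] [-0.0521  0.0141]
```

View pics/wrist6.png

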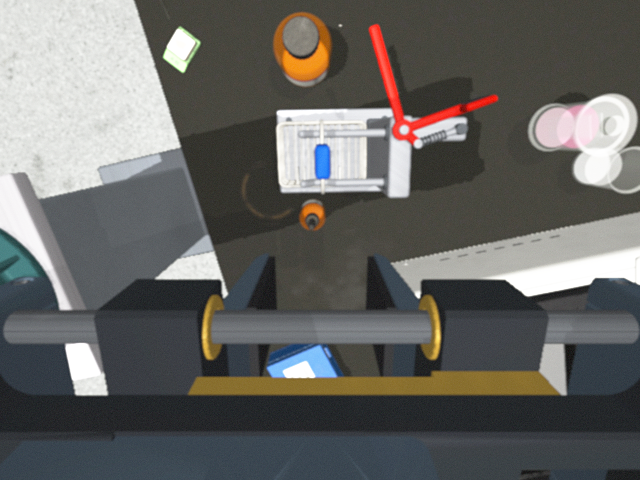

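Call:
servo_tool(
  series=[
    {"dx": 0.6,"dy": 2.7,"dz": 0,"rx": 0,"ry": 0,"rz": 0,"fingers": 0},
    {"dx": 1.3,"dy": 5.4,"dz": 0,"rx": 0,"ry": 0,"rz": 0,"fingers": 0},
    {"dx": 1.3,"dy": 5.4,"dz": -3,"rx": 0,"ry": 0,"rz": 0,"fingers": 0},
    {"dx": 1.3,"dy": 5.4,"dz": -6,"rx": 0,"ry": 0,"rz": 0,"fingers": 0},
    {"dx": 1.3,"dy": 5.4,"dz": -8,"rx": 0,"ry": 0,"rz": 0,"fingers": 0},
  ],
)

```text
clock: 6.82
ee_pos: [0.5593, 0.1003, 0.2558]
orientation: [[0.22, 0.976, -0.001], [0.976, -0.22, 0.0], [0.0, -0.001, -1.0]]
contact_force: [-0.5, 0.7, -0.7]
width: 0.501
```

Call:
servo_tool(
  series=[
    {"dx": -0.05,"dy": -0.28,"dz": -1.5,"rx": 0,"ry": 0,"rz": 0,"fingers": 0},
    {"dx": -0.05,"dy": -0.28,"dz": -3,"rx": 0,"ry": 0,"rz": 0,"fingers": 0},
    {"dx": -0.05,"dy": -0.28,"dz": -4.5,"rx": 0,"ry": 0,"rz": 0,"fingers": 0},
    {"dx": -0.05,"dy": -0.28,"dz": -6,"rx": 0,"ry": 0,"rz": 0,"fingers": 0},
    {"dx": -0.05,"dy": -0.28,"dz": -6.4,"rx": 0,"ry": 0,"rz": 0,"fingers": 0},
  ],
)

```text
clock: 7.23
ee_pos: [0.5579, 0.0981, 0.189]
orientation: [[0.219, 0.976, -0.004], [0.976, -0.219, -0.0], [-0.001, -0.004, -1.0]]
contact_force: [-0.2, 0.2, -0.7]
width: 0.5
```

```bash
python3 meas.py wrist7
```

```text
7.2333 [0.5579 0.0981 0.189 ] 0.4995024746422614
1567 659
uv 311 339 296 355
[0.5587 0.0972 0.2037] ((558.5715942382812, 95.97406005859375), (25.61900520324707, 11.327768325805664), 78.16160583496094)
stand coords [-0.0576  0.0016] [-0.0632 -0.0126] [-0.0517  0.0131]
```

View pics/wrist7.png

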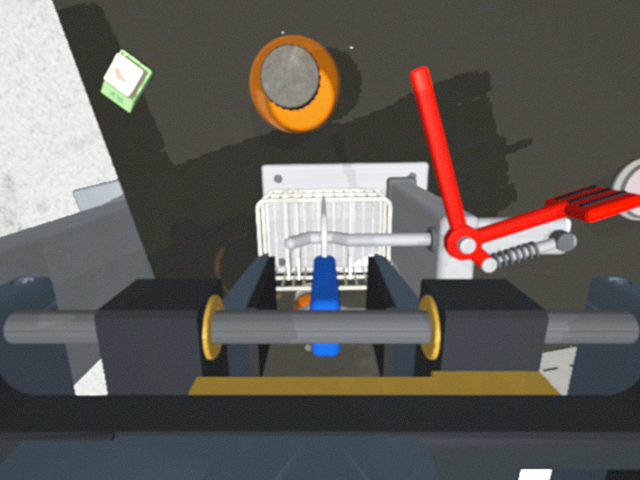

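Call:
servo_tool(
  series=[
    {"dx": 0.1,"dy": -0.1,"dz": 0.2,"rx": 0,"ry": 0,"rz": 0,"fingers": 0},
    {"dx": 0.1,"dy": -0.1,"dz": 0.2,"rx": 0,"ry": 0,"rz": 0,"fingers": 0.5},
    {"dx": 0.1,"dy": -0.1,"dz": 0.2,"rx": 0,"ry": 0,"rz": 0,"fingers": 1},
    {"dx": 0.1,"dy": -0.1,"dz": 0.2,"rx": 0,"ry": 0,"rz": 0,"fingers": 1},
    {"dx": 0.1,"dy": -0.1,"dz": 0.2,"rx": 0,"ry": 0,"rz": 0,"fingers": 1},
  ],
)

```text
clock: 7.7
ee_pos: [0.5593, 0.0971, 0.1921]
orientation: [[0.219, 0.976, -0.003], [0.976, -0.219, 0.0], [-0.001, -0.003, -1.0]]
contact_force: [1.1, 0.8, -0.8]
width: 0.243
```

Call:
servo_tool(
  series=[
    {"dx": 0,"dy": 0,"dz": 0,"rx": 0,"ry": 0,"rz": 0,"fingers": 1},
    {"dx": 0,"dy": 0,"dz": 0,"rx": 0,"ry": 0,"rz": 0,"fingers": 1},
    {"dx": 0,"dy": 0,"dz": 0,"rx": 0,"ry": 0,"rz": 0,"fingers": 1},
    {"dx": 0,"dy": 0,"dz": 0,"rx": 0,"ry": 0,"rz": 0,"fingers": 1},
    {"dx": 0,"dy": 0,"dz": 0,"rx": 0,"ry": 0,"rz": 0,"fingers": 1},
  ],
)

```text
clock: 8.12
ee_pos: [0.5594, 0.0971, 0.1923]
orientation: [[0.219, 0.976, -0.003], [0.976, -0.219, 0.0], [-0.001, -0.003, -1.0]]
contact_force: [0.2, 0.1, 4.4]
width: 0.129
```

Call:
servo_tool(
  series=[
    {"dx": 0,"dy": 0,"dz": 0.3,"rx": 0,"ry": 0,"rz": 0,"fingers": 1},
    {"dx": 0,"dy": 0,"dz": 0.8,"rx": 0,"ry": 0,"rz": 0,"fingers": 1},
    {"dx": 0,"dy": 0,"dz": 1.4,"rx": 0,"ry": 0,"rz": 0,"fingers": 1},
    {"dx": 0,"dy": 0,"dz": 2.0,"rx": 0,"ry": 0,"rz": 0,"fingers": 1},
    {"dx": 0,"dy": 0,"dz": 2.3,"rx": 0,"ry": 0,"rz": 0,"fingers": 1},
  ],
)

```text
clock: 8.53
ee_pos: [0.5598, 0.0971, 0.2165]
orientation: [[0.219, 0.976, -0.002], [0.976, -0.219, 0.0], [-0.0, -0.002, -1.0]]
contact_force: [0.5, -0.3, -0.7]
width: 0.131
```

Run:
```python
from h import *
s=ctrl.state();print(s["ee_pos"],s["contact_force"],s["width"])
p,d=optics.read_camera("side"); cv2.imwrite("pics/s8.png",cv2.resize(p[120:270,230:400,::-1],(680,600)))
```

```text
[0.55976542 0.09708931 0.21647028] [ 0.46509884 -0.27158447 -0.70971464] 0.1308209931793399
```

View pics/s8.png

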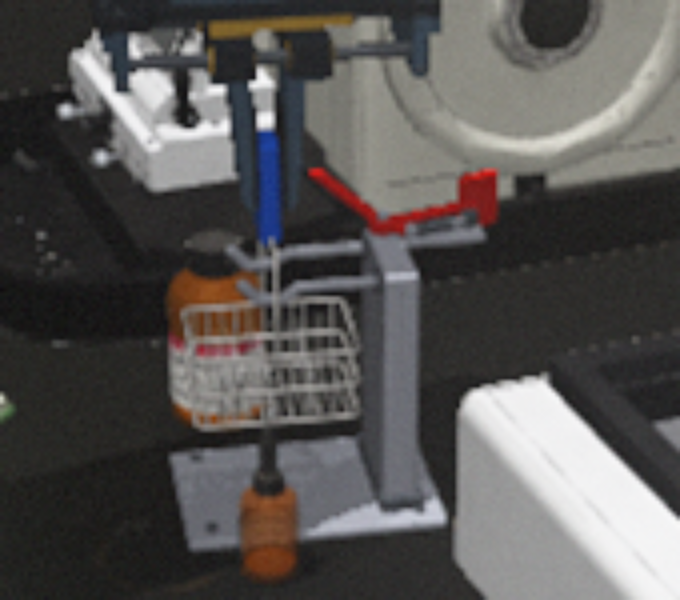

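Call:
servo_tool(
  series=[
    {"dx": -1.4,"dy": 0.3,"dz": 0,"rx": 0,"ry": 0,"rz": 0,"fingers": 1},
    {"dx": -3.2,"dy": 0.7,"dz": 0,"rx": 0,"ry": 0,"rz": 0,"fingers": 1},
    {"dx": -5,"dy": 1.1,"dz": 0,"rx": 0,"ry": 0,"rz": 0,"fingers": 1},
    {"dx": -7,"dy": 1.55,"dz": 0,"rx": 0,"ry": 0,"rz": 0,"fingers": 1},
    {"dx": -9,"dy": 2.0,"dz": 0,"rx": 0,"ry": 0,"rz": 0,"fingers": 1},
  ],
)

```text
clock: 9.0
ee_pos: [0.4683, 0.1173, 0.2165]
orientation: [[0.22, 0.976, -0.002], [0.976, -0.22, 0.0], [-0.0, -0.002, -1.0]]
contact_force: [0.3, 0.7, -1.0]
width: 0.132
```

Call:
servo_tool(
  series=[
    {"dx": 0,"dy": 0,"dz": 2,"rx": 0,"ry": 0,"rz": 0,"fingers": 1},
    {"dx": 0,"dy": 0,"dz": 4.5,"rx": 0,"ry": 0,"rz": 0,"fingers": 1},
    {"dx": 0,"dy": 0,"dz": 7,"rx": 0,"ry": 0,"rz": 0,"fingers": 1},
    {"dx": 0,"dy": -1.5,"dz": 9,"rx": 0,"ry": 0,"rz": 0,"fingers": 1},
    {"dx": 0,"dy": -3.5,"dz": 10,"rx": 0,"ry": 0,"rz": 0,"fingers": 1},
  ],
)

```text
clock: 9.42
ee_pos: [0.4683, 0.0828, 0.3189]
orientation: [[0.218, 0.976, 0.001], [0.976, -0.218, 0.001], [0.001, 0.001, -1.0]]
contact_force: [0.5, 0.7, -1.6]
width: 0.129
```

Call:
servo_tool(
  series=[
    {"dx": 0,"dy": -2.5,"dz": 0,"rx": 0,"ry": 0,"rz": -0.08,"fingers": 1},
    {"dx": 0,"dy": -5.5,"dz": 0,"rx": 0,"ry": 0,"rz": -0.18,"fingers": 1},
    {"dx": 0,"dy": -8.5,"dz": 0,"rx": 0,"ry": 0,"rz": -0.28,"fingers": 1},
    {"dx": 0,"dy": -11.5,"dz": 0,"rx": 0,"ry": 0,"rz": -0.38,"fingers": 1},
    {"dx": 0,"dy": -14.5,"dz": 0,"rx": 0,"ry": 0,"rz": -0.48,"fingers": 1},
  ],
)

```text
clock: 9.83
ee_pos: [0.4673, -0.0633, 0.3188]
orientation: [[0.647, 0.762, 0.001], [0.762, -0.647, 0.0], [0.001, 0.001, -1.0]]
contact_force: [1.3, -0.2, -1.5]
width: 0.131
```

Call:
servo_tool(
  series=[
    {"dx": 0,"dy": -3,"dz": 0,"rx": 0,"ry": 0,"rz": -0.1,"fingers": 1},
    {"dx": 0,"dy": -6,"dz": 0,"rx": 0,"ry": 0,"rz": -0.2,"fingers": 1},
    {"dx": 0,"dy": -9,"dz": 0,"rx": 0,"ry": 0,"rz": -0.3,"fingers": 1},
    {"dx": 0,"dy": -12,"dz": 0,"rx": 0,"ry": 0,"rz": -0.4,"fingers": 1},
    {"dx": 0,"dy": -15,"dz": 0,"rx": 0,"ry": 0,"rz": -0.5,"fingers": 1},
  ],
)

```text
clock: 10.25
ee_pos: [0.4664, -0.2142, 0.3185]
orientation: [[0.935, 0.354, 0.001], [0.354, -0.935, -0.0], [0.001, 0.001, -1.0]]
contact_force: [0.8, -0.0, -1.4]
width: 0.13
```

Call:
servo_tool(
  series=[
    {"dx": 0,"dy": -3,"dz": 0,"rx": 0,"ry": 0,"rz": -0.1,"fingers": 1},
    {"dx": 0,"dy": -6,"dz": 0,"rx": 0,"ry": 0,"rz": -0.2,"fingers": 1},
    {"dx": -0.5,"dy": -9,"dz": 0,"rx": 0,"ry": 0,"rz": -0.3,"fingers": 1},
    {"dx": -1,"dy": -12,"dz": 0,"rx": 0,"ry": 0,"rz": -0.4,"fingers": 1},
    {"dx": -1.3,"dy": -14,"dz": 0,"rx": 0,"ry": 0,"rz": -0.5,"fingers": 1},
  ],
)

```text
clock: 10.67
ee_pos: [0.4523, -0.3559, 0.3183]
orientation: [[0.99, -0.144, 0.0], [-0.144, -0.99, -0.001], [0.0, 0.001, -1.0]]
contact_force: [1.1, 0.1, -1.3]
width: 0.127
```

Run:
```python
from h import *
s=ctrl.state();print(s["clock"],s["ee_pos"],s["orientation"],s["q"])
for c in ["scene","side","wrist"]:
    p,d=optics.read_camera(c); save(c+"9",p); np.save(c+"9.npy",cloud(c,d))
a=cv2.imread("pics/scene9.png")[270:430,270:470];b=cv2.imread("pics/side9.png")[280:440,240:440]
cv2.imwrite("pics/c9.png",cv2.hconcat([cv2.resize(a,(400,320)),cv2.resize(b,(400,320))]))
```

```text
10.6667 [ 0.45231538 -0.35591946  0.31825446] [[ 9.89608731e-01 -1.43786041e-01  3.66564077e-04]
 [-1.43785788e-01 -9.89608627e-01 -6.42591481e-04]
 [ 4.55150657e-04  5.83207436e-04 -9.99999726e-01]] [-7.07079010e-01  9.40689762e-02  1.93529621e+00 -2.79360172e-04
  1.11153136e+00  1.00812712e+00]
```

View pics/c9.png

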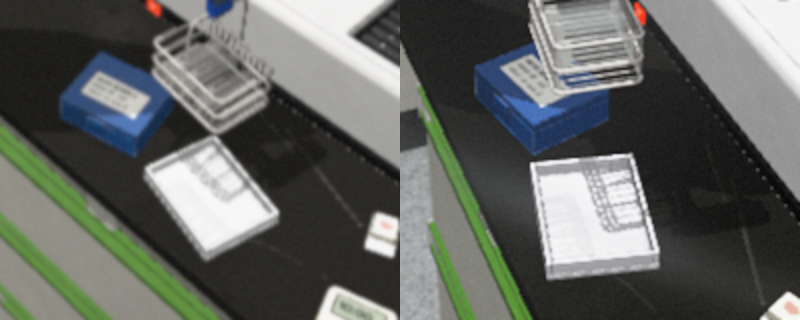

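View pics/wrist9.png

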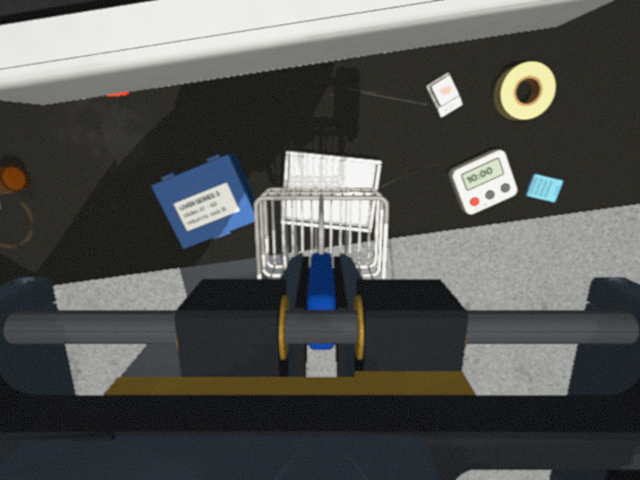

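Run:
```python
from h import *
from scipy.optimize import minimize
for k in ["0","9"]:
  for c in ["scene","side"]:
    W=np.load(c+k+".npy"); im=cv2.imread(f"pics/{c}{k}.png"); hsv=cv2.cvtColor(im,cv2.COLOR_BGR2HSV).astype(int)
    S,V=hsv[...,1],hsv[...,2]
    bx=(W[...,0]>.38)&(W[...,0]<.53)&(W[...,1]>-.45)&(W[...,1]<-.29)&(V>120)&(S<60)
    rim=W[bx&(W[...,2]>.015)&(W[...,2]<.022)][:,:2]
    # fit rim: distance to rectangle frame (inner 82x108, outer 90x116) centreline 86x112
    def cost(p):
        a=p[2]; R=np.array([[np.cos(a),np.sin(a)],[-np.sin(a),np.cos(a)]])
        q=np.abs((rim-p[:2])@R.T); dx=q[:,0]-.043; dy=q[:,1]-.056
        sd=np.where((dx>0)&(dy>0),np.hypot(dx,dy),np.maximum(dx,dy))
        return np.mean(np.minimum(np.abs(sd),.006)**2)*1e6
    best=min((minimize(cost,[.4545,-.369,np.radians(a)],method="Nelder-Mead",options=dict(xatol=1e-5,fatol=1e-6)) for a in(-18,-14,-10)),key=lambda r:r.fun)
    print(k,c,len(rim),best.x[:2],np.degrees(best.x[2]),best.fun)
for c in ["scene","side","wrist"]:
    W=np.load(c+"9.npy"); b=(W[...,2]>.14)&(W[...,2]<.215)&(W[...,0]>.38)&(W[...,0]<.52)&(W[...,1]>-.43)&(W[...,1]<-.28)
    w=W[b]; print(c,len(w),np.percentile(w,1,0),np.percentile(w,99,0)); r=cv2.minAreaRect((w[:,:2]*1000).astype(np.float32)); print(r)
```

```text
0 scene 374 [ 0.45300541 -0.36910974] -14.124361624469243 2.1308115608527367
0 side 566 [ 0.45498258 -0.36911629] -14.33657925654823 1.98435269408768
9 scene 383 [ 0.45290697 -0.36929381] -14.234123864337873 2.052663834122496
9 side 561 [ 0.45498843 -0.36933574] -14.387826796357599 2.2379171018302255
scene 1512 [ 0.41027572 -0.40531572  0.1709852 ] [ 0.486818   -0.30795859  0.21478901]
((449.5989074707031, -356.61602783203125), (96.54740142822266, 72.13453674316406), 82.2181396484375)
side 2170 [ 0.41176427 -0.40776216  0.17131895] [ 0.48788666 -0.31091151  0.21478596]
((451.03741455078125, -358.37615966796875), (99.35468292236328, 70.64190673828125), 81.71022033691406)
wrist 5476 [ 0.41314078 -0.40377952  0.16999763] [ 0.48936915 -0.30565818  0.21453287]
((451.6749267578125, -354.98681640625), (95.51175689697266, 70.94383239746094), 82.20794677734375)
```

Call:
servo_tool(
  series=[
    {"dx": 0.27,"dy": -1.26,"dz": 0,"rx": 0,"ry": 0,"rz": -0.105,"fingers": 1},
    {"dx": 0.27,"dy": -1.26,"dz": -2,"rx": 0,"ry": 0,"rz": -0.105,"fingers": 1},
    {"dx": 0.27,"dy": -1.26,"dz": -5,"rx": 0,"ry": 0,"rz": -0.105,"fingers": 1},
    {"dx": 0.27,"dy": -1.26,"dz": -8,"rx": 0,"ry": 0,"rz": -0.105,"fingers": 1},
    {"dx": 0.27,"dy": -1.26,"dz": -10,"rx": 0,"ry": 0,"rz": -0.105,"fingers": 1},
  ],
)

```text
clock: 11.23
ee_pos: [0.4545, -0.3653, 0.2156]
orientation: [[0.971, -0.24, -0.001], [-0.24, -0.971, 0.001], [-0.002, -0.001, -1.0]]
contact_force: [-1.6, 0.2, -2.5]
width: 0.133
```

Call:
servo_tool(
  series=[
    {"dx": 0,"dy": 0,"dz": -1,"rx": 0,"ry": 0,"rz": 0,"fingers": 1},
    {"dx": 0,"dy": 0,"dz": -2,"rx": 0,"ry": 0,"rz": 0,"fingers": 1},
    {"dx": 0,"dy": 0,"dz": -2.5,"rx": 0,"ry": 0,"rz": 0,"fingers": 1},
    {"dx": 0,"dy": 0,"dz": -2.5,"rx": 0,"ry": 0,"rz": 0,"fingers": 1},
    {"dx": 0,"dy": 0,"dz": -2.5,"rx": 0,"ry": 0,"rz": 0,"fingers": 1},
  ],
)

```text
clock: 11.65
ee_pos: [0.4549, -0.3654, 0.1915]
orientation: [[0.971, -0.24, -0.001], [-0.24, -0.971, 0.001], [-0.001, -0.001, -1.0]]
contact_force: [-0.4, -0.3, -1.7]
width: 0.124
```

Run:
```python
from h import *
s=ctrl.state();print(s["clock"],s["ee_pos"],s["orientation"],s["contact_force"])
for c in ["scene","side","wrist"]:
    p,d=optics.read_camera(c); save(c+"10",p); np.save(c+"10.npy",cloud(c,d))
a=cv2.imread("pics/scene10.png")[290:430,290:450];b=cv2.imread("pics/side10.png")[300:440,260:420]
cv2.imwrite("pics/c10.png",cv2.hconcat([cv2.resize(a,(400,350)),cv2.resize(b,(400,350))]))
```

```text
11.65 [ 0.45491216 -0.36544464  0.19147052] [[ 9.70792629e-01 -2.39919211e-01 -6.66050167e-04]
 [-2.39918660e-01 -9.70792654e-01  8.12803818e-04]
 [-8.41603860e-04 -6.29266092e-04 -9.99999448e-01]] [-0.41198484 -0.28501753 -1.65633283]
```

View pics/c10.png

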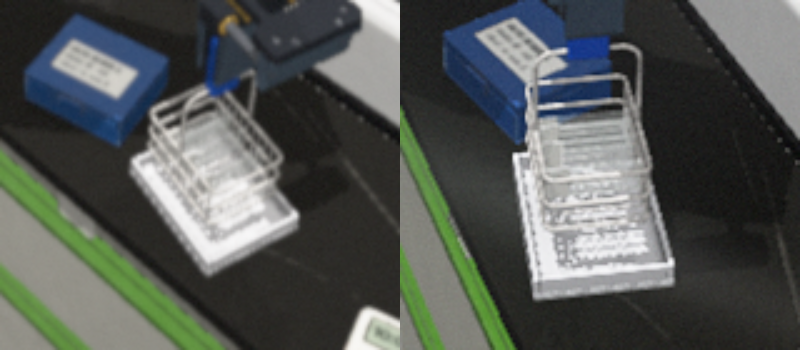

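View pics/wrist10.png

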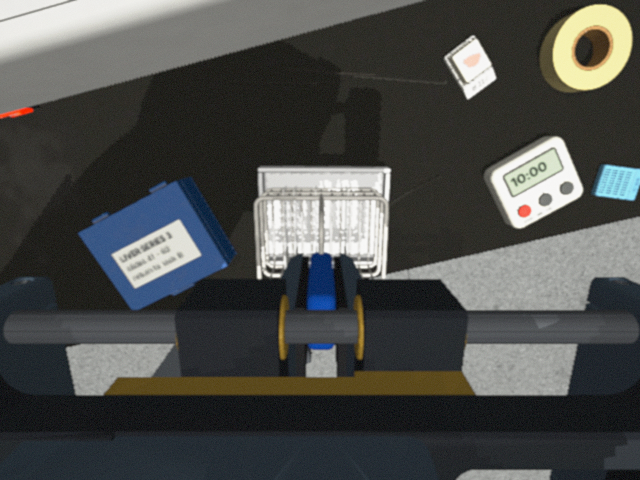

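Run:
```python
from h import *
a=np.radians(-14.3); ux=np.array([np.cos(a),np.sin(a)]); uy=np.array([-np.sin(a),np.cos(a)]); T=np.array([.4549,-.36545])
print("tray rel TCP (tray axes)",(np.array([.454,-.3692])-T)@np.c_[ux,uy]*1e3)
for c in ["scene","side","wrist"]:
    W=np.load(c+"10.npy"); w=W[(W[...,2]>.04)&(W[...,2]<.095)&(abs(W[...,0]-.455)<.07)&(abs(W[...,1]+.367)<.08)]
    q=(w[:,:2]-T)@np.c_[ux,uy]*1e3
    print(c,len(w),np.percentile(q,[.5,2,98,99.5],axis=0).round(1).tolist(), np.percentile(w[:,2],[.5,99.5]))
    if c=="wrist":
        im=cv2.imread("pics/wrist10.png"); r=W[(W[...,2]>.012)&(W[...,2]<.024)&(im.min(2)>120)&(abs(W[...,0]-.455)<.09)&(abs(W[...,1]+.367)<.09)]
        q=(r[:,:2]-T)@np.c_[ux,uy]*1e3; print("rim",np.percentile(q,[.5,2,98,99.5],axis=0).round(1).tolist())
```

```text
tray rel TCP (tray axes) [ 0.05413214 -3.8561081 ]
scene 1366 [[-38.1, -49.0], [-37.7, -48.1], [30.4, 45.5], [31.6, 46.7]] [0.04339018 0.09065594]
side 2041 [[-36.1, -49.3], [-35.7, -48.1], [31.8, 46.1], [32.4, 47.2]] [0.04464093 0.09074318]
wrist 5500 [[-35.4, -48.1], [-34.3, -47.6], [32.5, 46.3], [33.9, 46.7]] [0.04333128 0.0884107 ]
rim [[-43.7, -60.5], [-42.8, -59.8], [45.8, 54.1], [45.9, 54.8]]
```

Call:
servo_tool(
  series=[
    {"dx": 0.08,"dy": -0.3,"dz": 0,"rx": 0,"ry": 0,"rz": -0.006,"fingers": 1},
    {"dx": 0.08,"dy": -0.3,"dz": -1,"rx": 0,"ry": 0,"rz": -0.006,"fingers": 1},
    {"dx": 0.08,"dy": -0.3,"dz": -2,"rx": 0,"ry": 0,"rz": -0.006,"fingers": 1},
    {"dx": 0.08,"dy": -0.3,"dz": -2.8,"rx": 0,"ry": 0,"rz": -0.006,"fingers": 1},
    {"dx": 0.08,"dy": -0.3,"dz": -3.2,"rx": 0,"ry": 0,"rz": -0.006,"fingers": 1},
  ],
)

```text
clock: 12.22
ee_pos: [0.455, -0.3681, 0.1577]
orientation: [[0.969, -0.246, -0.002], [-0.246, -0.969, 0.002], [-0.002, -0.001, -1.0]]
contact_force: [-0.1, 0.7, -1.8]
width: 0.131
```

Call:
servo_tool(
  series=[
    {"dx": 0,"dy": 0,"dz": -0.1,"rx": 0,"ry": 0,"rz": 0,"fingers": 1},
    {"dx": 0,"dy": 0,"dz": -0.2,"rx": 0,"ry": 0,"rz": 0,"fingers": 1},
    {"dx": 0,"dy": 0,"dz": -0.3,"rx": 0,"ry": 0,"rz": 0,"fingers": 1},
    {"dx": 0,"dy": 0,"dz": -0.4,"rx": 0,"ry": 0,"rz": 0,"fingers": 1},
    {"dx": 0,"dy": 0,"dz": -0.5,"rx": 0,"ry": 0,"rz": 0,"fingers": 1},
  ],
)

```text
clock: 12.63
ee_pos: [0.4552, -0.3682, 0.1529]
orientation: [[0.969, -0.246, -0.002], [-0.246, -0.969, 0.002], [-0.002, -0.001, -1.0]]
contact_force: [-0.6, -0.1, -2.1]
width: 0.133
```

Call:
servo_tool(
  series=[
    {"dx": 0,"dy": 0,"dz": -0.04,"rx": 0,"ry": 0,"rz": 0,"fingers": 1},
    {"dx": 0,"dy": 0,"dz": -0.08,"rx": 0,"ry": 0,"rz": 0,"fingers": 1},
    {"dx": 0,"dy": 0,"dz": -0.12,"rx": 0,"ry": 0,"rz": 0,"fingers": 1},
    {"dx": 0,"dy": 0,"dz": -0.15,"rx": 0,"ry": 0,"rz": 0,"fingers": 1},
    {"dx": 0,"dy": 0,"dz": -0.15,"rx": 0,"ry": 0,"rz": 0,"fingers": 1},
  ],
)

```text
clock: 13.05
ee_pos: [0.4554, -0.3684, 0.1524]
orientation: [[0.969, -0.246, -0.001], [-0.246, -0.969, 0.001], [-0.002, -0.001, -1.0]]
contact_force: [-4.2, 3.2, 12.0]
width: 0.129
```

Run:
```python
from h import *
s=ctrl.state();print(s["clock"],s["ee_pos"],s["contact_force"])
for c in ["scene","side"]:
    p,d=optics.read_camera(c); save(c+"11",p); np.save(c+"11.npy",cloud(c,d))
a=cv2.imread("pics/scene11.png")[290:430,290:450];b=cv2.imread("pics/side11.png")[300:440,260:420]
cv2.imwrite("pics/c11.png",cv2.hconcat([cv2.resize(a,(400,350)),cv2.resize(b,(400,350))]))
```

```text
13.05 [ 0.45543598 -0.36838186  0.15244375] [-4.2092381   3.18530159 11.97131903]
```

View pics/c11.png

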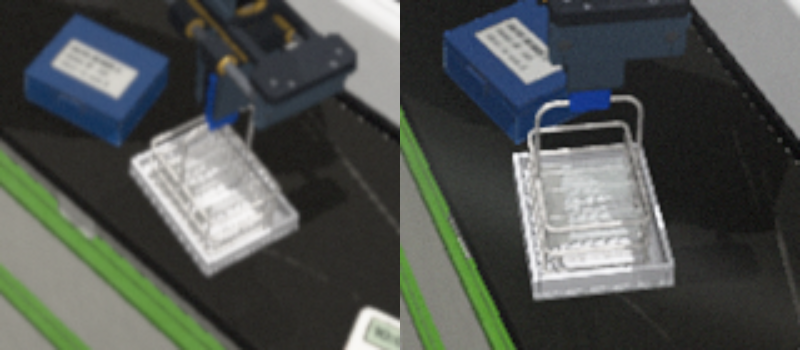

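Call:
servo_tool(
  series=[
    {"dx": 0,"dy": 0,"dz": 0.02,"rx": 0,"ry": 0,"rz": 0,"fingers": 1},
    {"dx": 0,"dy": 0,"dz": 0.02,"rx": 0,"ry": 0,"rz": 0,"fingers": 1},
    {"dx": 0,"dy": 0,"dz": 0.02,"rx": 0,"ry": 0,"rz": 0,"fingers": 1},
    {"dx": 0,"dy": 0,"dz": 0.02,"rx": 0,"ry": 0,"rz": 0,"fingers": 1},
    {"dx": 0,"dy": 0,"dz": 0.02,"rx": 0,"ry": 0,"rz": 0,"fingers": 1},
  ],
)

```text
clock: 13.57
ee_pos: [0.4554, -0.3683, 0.1525]
orientation: [[0.969, -0.246, -0.001], [-0.246, -0.969, 0.001], [-0.002, -0.001, -1.0]]
contact_force: [-0.1, -0.0, -1.7]
width: 0.129
```

Call:
servo_tool(
  series=[
    {"dx": 0,"dy": 0,"dz": 0,"rx": 0,"ry": 0,"rz": 0,"fingers": 0.4},
    {"dx": 0,"dy": 0,"dz": 0,"rx": 0,"ry": 0,"rz": 0,"fingers": 0.2},
    {"dx": 0,"dy": 0,"dz": 0,"rx": 0,"ry": 0,"rz": 0,"fingers": 0},
    {"dx": 0,"dy": 0,"dz": 0,"rx": 0,"ry": 0,"rz": 0,"fingers": 0},
    {"dx": 0,"dy": 0,"dz": 0,"rx": 0,"ry": 0,"rz": 0,"fingers": 0},
  ],
)

```text
clock: 13.98
ee_pos: [0.4554, -0.3684, 0.1526]
orientation: [[0.969, -0.246, -0.001], [-0.246, -0.969, 0.001], [-0.002, -0.001, -1.0]]
contact_force: [0.6, -0.2, -0.2]
width: 0.464
```

Call:
servo_tool(
  series=[
    {"dx": 0,"dy": 0,"dz": 1,"rx": 0,"ry": 0,"rz": 0,"fingers": 0},
    {"dx": 0,"dy": 0,"dz": 3,"rx": 0,"ry": 0,"rz": 0,"fingers": 0},
    {"dx": 0,"dy": 0,"dz": 6,"rx": 0,"ry": 0,"rz": 0,"fingers": 0},
    {"dx": 0,"dy": 0,"dz": 9,"rx": 0,"ry": 0,"rz": 0,"fingers": 0},
    {"dx": 0,"dy": 0,"dz": 12,"rx": 0,"ry": 0,"rz": 0,"fingers": 0},
  ],
)

```text
clock: 14.4
ee_pos: [0.4552, -0.3682, 0.2746]
orientation: [[0.969, -0.246, -0.001], [-0.246, -0.969, 0.001], [-0.002, -0.001, -1.0]]
contact_force: [-0.1, -0.0, 0.5]
width: 0.501
```

Call:
servo_tool(
  series=[
    {"dx": 0,"dy": 3,"dz": 3,"rx": 0,"ry": 0,"rz": 0,"fingers": 0},
    {"dx": 0,"dy": 6,"dz": 6,"rx": 0,"ry": 0,"rz": 0,"fingers": 0},
    {"dx": 0,"dy": 9,"dz": 8,"rx": 0,"ry": 0,"rz": 0,"fingers": 0},
    {"dx": 0,"dy": 12,"dz": 8,"rx": 0,"ry": 0,"rz": 0,"fingers": 0},
    {"dx": 0,"dy": 12,"dz": 8,"rx": 0,"ry": 0,"rz": 0,"fingers": 0},
  ],
)

```text
clock: 14.82
ee_pos: [0.4553, -0.2449, 0.357]
orientation: [[0.97, -0.244, 0.002], [-0.244, -0.97, 0.0], [0.002, -0.001, -1.0]]
contact_force: [-0.7, -0.8, 0.1]
width: 0.499
```

Run:
```python
from h import *
s=ctrl.state();print(s["clock"],s["ee_pos"],s["contact_force"])
for c in ["scene","side"]:
    p,d=optics.read_camera(c); save(c+"12",p); W=cloud(c,d)
    w=W[(W[...,2]>.03)&(W[...,2]<.2)&(abs(W[...,0]-.455)<.07)&(W[...,1]>-.44)&(W[...,1]<-.30)]
    a=np.radians(-14.3); R=np.array([[np.cos(a),-np.sin(a)],[np.sin(a),np.cos(a)]])
    for lo,hi in((.03,.06),(.13,.2)):
        k=w[(w[:,2]>lo)&(w[:,2]<hi)]; q=(k[:,:2]-[.454,-.3692])@R*1e3; print(c,lo,len(k),np.percentile(q,[1,99],axis=0).round(1).tolist(),k[:,2].max())
a=cv2.imread("pics/scene12.png");b=cv2.imread("pics/side12.png")
cv2.imwrite("pics/c12.png",cv2.hconcat([cv2.resize(a[150:430,210:450],(400,467)),cv2.resize(b[150:430,230:450],(400,509))[:467]]))
```

```text
14.8167 [ 0.45528962 -0.24491799  0.3570497 ] [-0.74622333 -0.7736487   0.06407872]
scene 0.03 377 [[-37.4, -47.9], [32.1, 47.6]] 0.059435246459799806
scene 0.13 213 [[-16.2, -7.0], [10.1, 5.3]] 0.16799467044770255
side 0.03 647 [[-35.2, -47.4], [33.2, 49.0]] 0.059989133805369965
side 0.13 372 [[-13.9, -7.3], [10.9, 4.8]] 0.16730747507794896
```

View pics/c12.png

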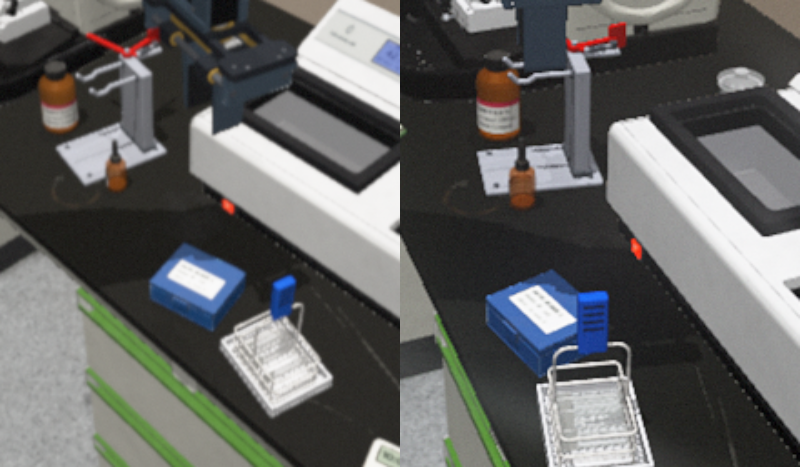

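```bash
python3 -c "
from h import *
print(ctrl.state()['clock']); print(workorder.close_job())"
```

```text
14.9167
the job is handed in; nothing more can be done
None
```

The rack is standing in the white drain tray, and I handed the job in at 14.9 s of the 64 s allowed.

- **Keeper:** I pushed the thumb pad with the closed fingers, at about 7 N, while the rack still hung on its hook. It snapped open, and it was still open in the last pictures.
- **Lifting off:** I took the handle from above, raised the rack 24 mm, drew it 94 mm along the stand's -x to clear the hook, and then carried it over. I saw no force sign of it catching.
- **Setting down:** I lowered the rack slowly onto the tray floor. Contact reached about 12 N, which I eased to near zero before opening the fingers.

**Last checks:** the scene and side pictures show the rack upright and inside the tray walls. It is centred within about 3 mm on both axes. The gripper is clear, with force near zero. In the last pictures the bottle, dropper bottle and slide box look undisturbed, but I did not measure their positions again.

**One disagreement:** the handle top measured about 167 to 168 mm, against 164 to 165 mm expected. I took this as camera error, because the gripper stopped only about 1 mm above its expected height.

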